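Load the washing basket and hang it on the drip stand

ROBOT

A 6-joint arm with a two-finger parallel gripper is mounted at the origin on a cart in front of the work surface, level with it; the furniture and walls round the work are solid. World frame = base frame: x ahead of the robot, y to its left, z up, the work surface at z = 0. Lengths are in m, angles in rad, forces in N, time in s.
With the tool pointing down it reaches from about 0.4 to 0.825 m from the base axis. Payload 7 kg.
Tool frame: the origin (TCP) lies on the centre line of the jaws, within the pads' length; the fingertips stand 22 mm ahead of it and the grasp point (between the pads) lies 3 mm ahead of it; z points along the fingers, y is the direction in which the jaws open and shut (so a half turn about z gives the same grasp; the last joint's range is limited). The gripper opens to 88 mm and grips with 3 to 60 N. Pads are 19 mm wide; open, the fingers measure 130 mm over their backs; the gripper's body (78 mm by 193 mm) begins 47 mm behind the grasp point.
Start: joints at [1.566, 0.359, 0.012, 0, -1.224, -0.288], TCP at [0.195, 0.646, 0.227] pointing down, gripper open.
Joint ranges: [-3.07, 3.07], [-1.43, 2.12], [-1.02, 1.25], [-3.03, 1.67], [-3.05, -0], [-3.03, 3.03]. Speed limits (rad/s): [2.39, 2.39, 3.01, 3.14, 3.14, 3.14].

INTERFACE

Orientations are given as [roll, pitch, yaw] about the fixed x, y, z axes, in that order (R = Rz(yaw) Ry(pitch) Rx(roll)).
In Python, from station import arm gives the robot as it stands. The module is installed in compiled form; this text tells all that it offers.
- The arm moves only by the tool arm_command, never from a script. Its argument "motion" is a list of rows, each a list of 3 entries, a list of its own where there are three numbers: the shift along the tool's x, y, z in mm, then the turn, a rotation vector about the tool's x, y, z in degrees, then the opening, from 0 (shut) to 1 (fully open). In form: [[[tx, ty, tz], [wx, wy, wz], grip], ...]. A call has 1 to 20 rows; each row shifts and turns the commanded pose from where the row before left it, along the tool's axes as they then stand; what a row does not reach is not made up. A row lasts 1/12 s, in which the tool goes at most 41.7 mm and 7.16 degrees, less where a joint would pass 70% of its speed; a pose out of reach is approached as far as the arm can. A call is refused whole if a number of a shift passes 41.7 or a number of a turn 7.16, either way. A call with a gripper value outside its range is refused whole. The fingers move at their own pace and stop on an object; "newtons" is the grip in N (left out, the last holds). Time passes only in rows, so rows that do not move let the fingers close. It gives the time, the measured TCP pose, the force and the opening at its end, in the units of the state.
- arm.get_state(): the state, without advancing time (a new reading comes with each control period).
- arm.grab_frame(name): name is "scene" or "side" or "wrist"; returns the picture (384x512x3 uint8, red, green, blue); there is no depth.
- arm.camera_info(name): a dict with "fov_y" (degrees; the focal length in pixels is half the picture's height over the tangent of half this angle, whatever the lens; pixels are square), "cx", "cy" (the principal point, pixels), "view" (4x4, takes a point from world to camera coordinates); the wrist camera has in their place "tool_from_camera" (4x4, takes a point from camera to tool coordinates, whose origin is the TCP and whose axes are the flange's). Camera axes: x right, y down, z forward; pixel columns grow to the right and rows downward; lengths in m; the calibration is good to about 2 mm. The wrist camera is an equidistant fisheye: a pixel r from the principal point sees the ray r / f radians off the axis. A picture is of the moment at which its call begins: read the wrist's pose just before it. camera_info takes no time and is no camera call.
- arm.job_done(): hands the job in, once; it reports no verdict.
The state is a dict: "t": time; "q": joint angles; "qd": joint speeds; "joint_efforts": joint torques, N m; "eef_pos": TCP position; "ee_rot": TCP orientation; "force": force on the tool from outside, world axes, zero at the start; "moment": the same for the moment, N m; "width": finger opening in m.
Only numpy, scipy, OpenCV 4.12 (cv2) and the standard library are available. Lean on these libraries where they do the work, as an engineer would, in place of code of your own. Each camera call takes 0.05 s, during which the arm holds its last target. There are 200 camera calls.

TASK

Put the finned heat sink that lies in front of the drip stand flat into the empty bay of the wire washing basket while the basket stands on the bench. Then lift the loaded basket by its blue grip, keeping it level, and hang it by the steel bail in the dip of the drip stand's hook, so that it hangs free and level with one heat sink in each bay. Leave the small bottle, the white jar and the loupe near the work where they stand.

Things in the scene. Friction and masses are not known exactly. Their poses are not given: they have to be found in the camera images.
- bench_sink_center (a point): the black finned heat sink that lies on the bench in front of the drip stand, left of the basket (not the fixed one far right), a block 45 x 45 mm and 22 mm high (45 mm across for any grasp along its x or y); the point is its centre, 11 mm above its underside; its own z points up, x and y are square to its sides; about 60 g
- loaded_sink_center (a point): an identical heat sink that already lies in the basket's other bay (the one on the basket's -x side); the point is its centre; it stays in that bay
- wash_basket: loose steel wire basket 170 (x) x 110 (y) mm, walls 24, floor 4 mm; origin: centre of underside. Divider at x = 0, bays 79 (x) x 102 (y) mm inside. Rigid bail of 8 mm bar over the divider (y-z plane): legs at y = +-53 to z = 78, sloping in to a peak (z = 108). 0.22 kg empty. The bail blocks the middle: load a bay from above, fingers closing along y
- basket_grip (a point): centre of the blue upright grip on the bail's peak: square post 16 x 16 mm (sides along the basket's x and y), 50 mm high (25 mm below to 25 mm above this point); 37 mm above the bar centre of the peak, 145 mm above the underside; axes as the basket's. Balanced here when each bay holds a heat sink
- bail_peak (a point): bar centre of the peak of the basket's bail, 108 mm above the underside, on the basket's centre line; axes as the basket's
- empty_bay (a point): point on the floor of the basket's empty bay, 47 mm from the divider (8 mm towards the end wall from the middle), 4 mm above the basket's underside; a heat sink centred here lies 15 mm above the basket's underside; axes as the basket's
- drip_stand: fixed drip stand; origin on the bench straight below the dip of its hook, whose open end points to the stand's -x. Grey base 185 x 90 x 12 mm (x = -30 to +155 mm), 12 mm post at x = +117 mm, and an 8 mm round steel arm from its top (162 mm above the bench) along -x at y = 0 to the hook
- hook_dip (a point): top of the bar in the hook's dip, 150 mm above the bench; a hung bail's bar centre lies 4 mm above it. Dip 12 mm flat, sides rising about 45 deg; upturned end with red tip 22 mm away to the stand's -x, its top 18 mm above this point. Axes as the stand's. Hang the basket with its x along the stand's x, either way round, moving the bail over the tip from -x, basket below the arm
- amber_bottle: bystander: small amber dropper bottle at the front edge of the bench, 25 mm wide, 56 mm high; origin under its centre
- jar: bystander: white jar, 50 mm wide, 65 mm high; origin under its centre
- eye_loupe: bystander: black eye loupe, 40 mm wide, 36 mm high; origin under its centre

How it is judged:
On the way, in this order (a step that is already met when the one before it is completed fails the run):
1. the bench heat sink lies flat in the empty bay while the basket stands on the bench (x of bench_sink_center in the frame of wash_basket between 0.015 and 0.07 m and y of bench_sink_center in the frame of wash_basket between -0.04 and 0.04 m and z of bench_sink_center in the frame of wash_basket below 0.019 m and angle between bench_sink_center's own z axis and vertical below 0.15 rad and height (world z) of wash_basket below 0.008 m and angle between wash_basket's own z axis and vertical below 0.08 rad), for 0.2 s.
2. the basket hangs by its bail in the dip of the hook (horizontal distance between bail_peak and hook_dip below 0.018 m and z of bail_peak in the frame of hook_dip between -0.002 and 0.012 m and contact force between wash_basket and drip_stand above 1 N), for 0.2 s.
At the end, for the whole second after the job is handed in: The basket hangs at rest in the hook's dip (bail peak within 18 mm sideways, 2 mm below to 12 mm above), carried by the stand, underside over 25 mm up, tilt under 0.17 rad, one heat sink flat on each bay's floor (15 to 70 mm from the divider, within 40 mm of the centre line) (all of step 2 and height (world z) of wash_basket above 0.025 m and angle between wash_basket's own z axis and vertical below 0.17 rad and linear speed of wash_basket below 0.05 m/s and x of bench_sink_center in the frame of wash_basket between 0.015 and 0.07 m and y of bench_sink_center in the frame of wash_basket between -0.04 and 0.04 m and z of bench_sink_center in the frame of wash_basket between 0.01 and 0.019 m and x of loaded_sink_center in the frame of wash_basket between -0.07 and -0.015 m and y of loaded_sink_center in the frame of wash_basket between -0.04 and 0.04 m and z of loaded_sink_center in the frame of wash_basket between 0.01 and 0.019 m); the robot touches nothing.
It fails at once if the amber bottle is moved more than 30 mm or knocked over (distance of amber_bottle from where it was at the start of the episode above 0.03 m or angle between amber_bottle's own z axis and vertical above 0.5 rad).
It fails at once if the jar is moved more than 30 mm or knocked over (distance of jar from where it was at the start of the episode above 0.03 m or angle between jar's own z axis and vertical above 0.5 rad).
It fails at once if the loupe is moved more than 30 mm or knocked over (distance of eye_loupe from where it was at the start of the episode above 0.03 m or angle between eye_loupe's own z axis and vertical above 0.5 rad).
It fails at once if the loaded basket is tipped (angle between wash_basket's own z axis and vertical above 0.6 rad).
It also fails if it takes over 62 s, if anything falls off the work surface, if the arm or the gripper's body presses on something with over 40 N, if the wrist force passes 120 N, or if a joint passes its speed limit or range.

## Working session

There is one attempt and no reset: what is moved stays moved. The work goes in short steps, Python scripts to look and compute and a tool call to move; the robot and the scene stay as the last step left them, time stands still between calls to the robot, and variables do not carry over. Pictures are saved under pics/ and viewed, on a budget of 17 in all, crops included, one or two more only if the job needs it, and the job is handed in when it is done.

Besides the shell and the picture viewer there is one more tool, called after "Emit:" by a JSON object that holds its "name" and its "arguments". arm_command: Moves the arm, as the interface text tells. Its arguments: {"type":"object","properties":{"motion":{"type":"array","items":{"type":"array"}},"newtons":{"type":"number"}},"required":["motion"]}

```bash
mkdir -p pics
cat > h.py <<'E'
import numpy as np, cv2
from station import arm
from scipy.spatial.transform import Rotation as R
def ray(name,u,v,st=None):
    c=arm.camera_info(name); f=192/np.tan(np.radians(c['fov_y'])/2)
    x,y=u-c['cx'],v-c['cy']
    if name=='wrist':
        r=np.hypot(x,y); th=r/f; d=np.array([x/r*np.sin(th),y/r*np.sin(th),np.cos(th)]) if r>0 else np.array([0,0,1.])
        st=st or arm.get_state(); T=np.array(c['tool_from_camera']); Rt=R.from_euler('xyz',st['ee_rot']).as_matrix()
        return np.array(st['eef_pos'])+Rt@T[:3,3], Rt@T[:3,:3]@d
    V=np.array(c['view']); d=np.array([x/f,y/f,1]); 
    return -V[:3,:3].T@V[:3,3], V[:3,:3].T@d
def onz(name,u,v,z,st=None):
    o,d=ray(name,u,v,st); return o+d*(z-o[2])/d[2]
def proj(name,p):
    c=arm.camera_info(name); f=192/np.tan(np.radians(c['fov_y'])/2); V=np.array(c['view']); q=V[:3,:3]@p+V[:3,3]
    return q[0]/q[2]*f+c['cx'],q[1]/q[2]*f+c['cy']
def tri(a,b):
    (o1,d1),(o2,d2)=ray(*a),ray(*b); d1=d1/np.linalg.norm(d1); d2=d2/np.linalg.norm(d2)
    s=np.linalg.lstsq(np.c_[d1,-d2],o2-o1,rcond=None)[0]; p,q=o1+s[0]*d1,o2+s[1]*d2
    return (p+q)/2,np.linalg.norm(p-q)
E
python3 - <<'E'
from h import *
print(arm.get_state())
for n in ['scene','side','wrist']:
    im=arm.grab_frame(n); cv2.imwrite(f'pics/{n}0.png',cv2.cvtColor(im,cv2.COLOR_RGB2BGR))
    c=arm.camera_info(n);print(n,c['fov_y'],np.round(c.get('tool_from_camera',c.get('view')),3).tolist())
a,b=[cv2.resize(cv2.imread(f'pics/{n}0.png'),(800,600),interpolation=cv2.INTER_CUBIC) for n in('scene','side')]
cv2.imwrite('pics/sc.png',a);cv2.imwrite('pics/si.png',b)
E
```

```text
{'t': 0.0, 'q': array([ 1.56610510e+00,  3.59398157e-01,  1.10577653e-02, -3.22453530e-04,
       -1.22405042e+00, -2.88083865e-01]), 'qd': array([ 2.03819924e-05,  1.81488054e-03, -3.75486395e-04,  3.04941848e-04,
       -9.37967190e-05, -2.82133438e-03]), 'joint_efforts': array([ 1.24740716e-03, -5.82712591e+01,  2.93045032e+01,  6.99658424e+00,
        6.97313400e-03, -1.45112463e-04]), 'eef_pos': array([0.19471733, 0.64581641, 0.22621988]), 'ee_rot': array([ 3.13997775e+00, -1.62425064e-04, -2.92884784e-01]), 'force': array([0.06645122, 0.87858884, 0.48847647]), 'moment': array([0.02933901, 0.01749464, 0.01552525]), 'width': 0.08768615505068485}
scene 47.939063225767086 [[0.478, -0.878, 0.022, -0.404], [-0.474, -0.279, -0.835, 0.306], [0.739, 0.389, -0.55, 0.771], [0.0, 0.0, 0.0, 1.0]]
side 47.551738699981954 [[1.0, -0.029, -0.007, -0.55], [-0.017, -0.356, -0.934, 0.051], [0.024, 0.934, -0.356, 1.279], [0.0, 0.0, 0.0, 1.0]]
wrist 65.70646984690485 [[0.001, -0.964, -0.267, 0.072], [1.0, 0.001, 0.0, 0.0], [0.0, -0.267, 0.964, -0.157], [0.0, 0.0, 0.0, 1.0]]
```

View pics/sc.png

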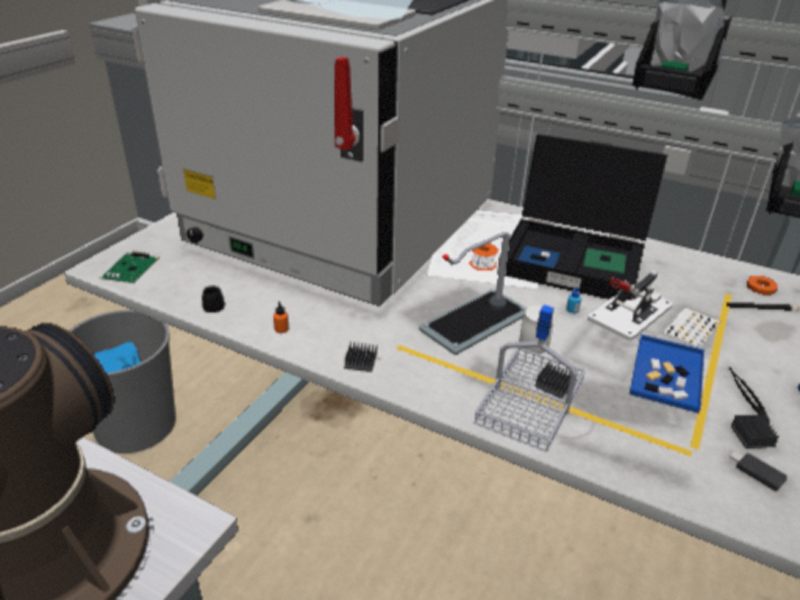

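View pics/si.png

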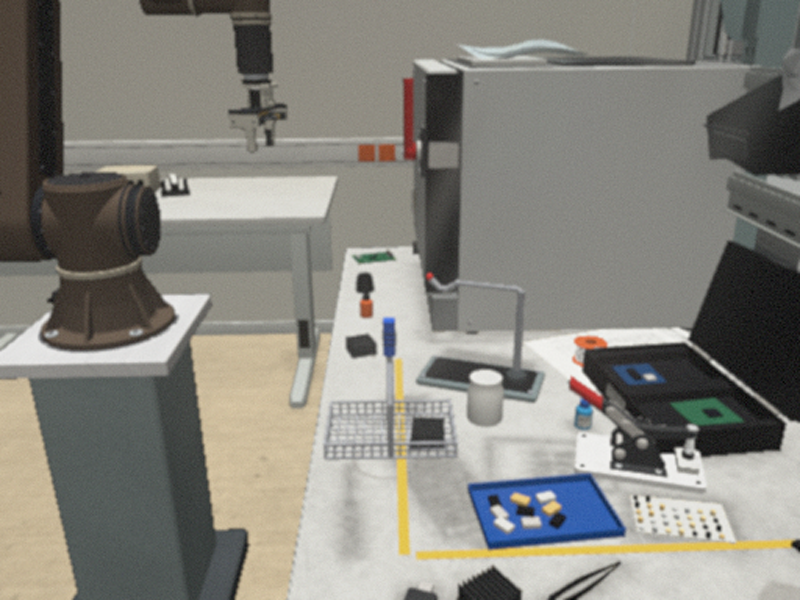

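Run:
```python
from h import *
k=.64
for n,a,b in [('redtip',(446,257),(430,276)),('posttop',(505,237),(520,290)),('griptop',(546,308),(389,320)),('gripbot',(543,338),(389,355)),('sinktop',(361,352),(361,343))]:
    p,e=tri(('scene',a[0]*k,a[1]*k),('side',b[0]*k,b[1]*k)); print(n,p.round(3),round(e,4))
P=lambda n,u,v,z:print(n,u,v,onz(n,u*k,v*k,z).round(3))
for uv in [(327,402),(452,402),(457,455),(325,457)]: P('side',*uv,.024 if uv[1]<410 else .0)
for uv in [(477,412),(546,442),(583,362)]: P('scene',*uv,.024)
for uv in [(418,378),(536,397),(544,375),(428,358)]: P('side',*uv,.012)
for uv in [(455,350),(525,310),(495,292),(420,326)]: P('scene',*uv,.012)
for uv in [(281,330),(212,309),(361,370),(535,345)]: P('scene',*uv,0)
for uv in [(365,316),(485,420),(361,356)]: P('side',*uv,0)
# oven
P('scene',378,302,0);P('side',460,330,0)
```

```text
redtip [ 0.587 -0.223  0.162] 0.0012
posttop [ 0.713 -0.272  0.153] 0.0037
griptop [ 0.524 -0.401  0.168] 0.0033
gripbot [ 0.523 -0.404  0.12 ] 0.0017
sinktop [ 0.477 -0.137  0.016] 0.0056
side 327 402 [ 0.435 -0.354  0.024]
side 452 402 [ 0.609 -0.362  0.024]
side 457 455 [ 0.607 -0.454 -0.   ]
side 325 457 [ 0.439 -0.452 -0.   ]
scene 477 412 [ 0.44  -0.35   0.024]
scene 546 442 [ 0.433 -0.452  0.024]
scene 583 362 [ 0.624 -0.449  0.024]
side 418 378 [ 0.566 -0.266  0.012]
side 536 397 [ 0.734 -0.331  0.012]
side 544 375 [ 0.76  -0.264  0.012]
side 428 358 [ 0.586 -0.197  0.012]
scene 455 350 [ 0.565 -0.26   0.012]
scene 525 310 [ 0.729 -0.32   0.012]
scene 495 292 [ 0.755 -0.253  0.012]
scene 420 326 [ 0.594 -0.182  0.012]
scene 281 330 [0.481 0.022 0.   ]
scene 212 309 [0.47  0.162 0.   ]
scene 361 370 [ 0.46  -0.148  0.   ]
scene 535 345 [ 0.658 -0.364  0.   ]
side 365 316 [0.479 0.014 0.   ]
side 485 420 [ 0.655 -0.371 -0.   ]
side 361 356 [ 0.476 -0.16   0.   ]
scene 378 302 [ 0.635 -0.078  0.   ]
side 460 330 [ 0.653 -0.06   0.   ]
```

Run:
```python
from h import *
a=cv2.imread('pics/scene0.png')[130:300,200:390]; b=cv2.imread('pics/side0.png')[165:305,195:355]
A=cv2.resize(a,None,fx=4,fy=4,interpolation=cv2.INTER_CUBIC)[:600,:800]
B=cv2.resize(b,None,fx=4,fy=4,interpolation=cv2.INTER_CUBIC)
cv2.imwrite('pics/ca.png',A[:600]);cv2.imwrite('pics/cb.png',B)
```

```text
(no output)
```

View pics/cb.png

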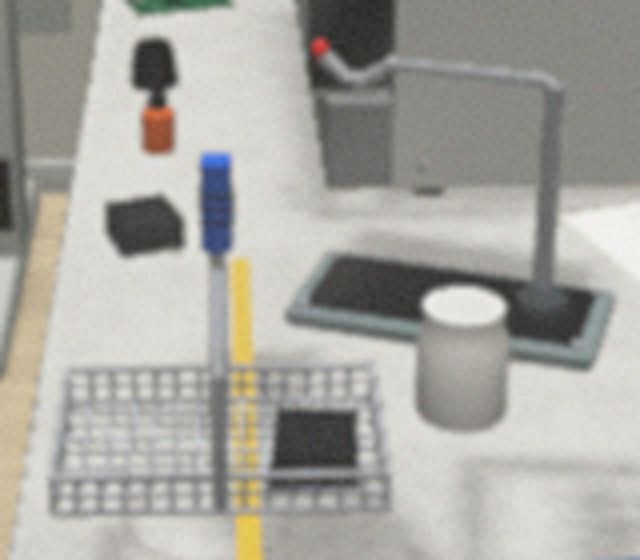

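View pics/ca.png

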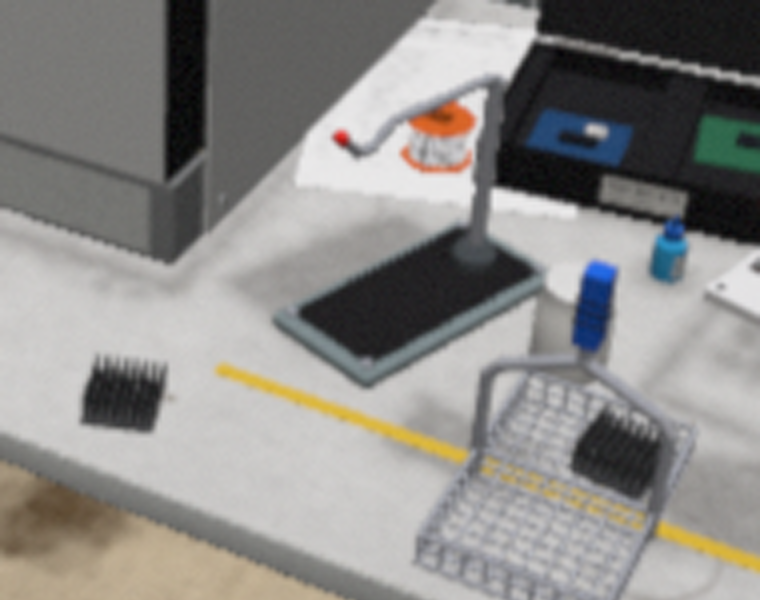

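The bench sink is at about (0.47, -0.148), the basket at (0.523, -0.402) with its empty bay facing the robot. The hook dip is near (0.607, -0.232) with stand yaw about -21°. The jar is at about (0.66, -0.37). I'll move above the sink first.

Emit:
{"name": "arm_command", "arguments": {"motion": [[[0,0,0],[0,0,-5.6],1],[[0,0,0],[0,0,-5.6],1],[[0,0,0],[0,0,-5.6],1],[[19,33,0],[0,0,0],1],[[19,33,0],[0,0,0],1],[[19,33,0],[0,0,0],1],[[19,33,0],[0,0,0],1],[[19,33,0],[0,0,0],1],[[19,33,0],[0,0,0],1],[[19,33,0],[0,0,0],1],[[19,33,0],[0,0,0],1],[[19,33,0],[0,0,0],1],[[19,33,0],[0,0,0],1],[[19,33,0],[0,0,0],1],[[19,33,0],[0,0,0],1]]}}

```text
t: 1.4
eef_pos: [0.4234, 0.2485, 0.2273]
ee_rot: [-3.141, -0.0, 0.001]
force: [0.8, 0.2, -0.9]
width: 0.0877
```

Emit:
{"name": "arm_command", "arguments": {"motion": [[[4,36,6],[0,0,0],1],[[4,36,6],[0,0,0],1],[[4,36,6],[0,0,0],1],[[4,36,6],[0,0,0],1],[[4,36,6],[0,0,0],1],[[4,36,6],[0,0,0],1],[[4,36,6],[0,0,0],1],[[4,36,6],[0,0,0],1],[[4,36,6],[0,0,0],1],[[4,36,6],[0,0,0],1],[[4,36,6],[0,0,0],1],[[0,0,0],[0,0,0],1],[[0,0,0],[0,0,0],1]]}}

```text
t: 2.48
eef_pos: [0.4664, -0.1475, 0.1603]
ee_rot: [3.141, 0.002, -0.004]
force: [-0.6, 0.0, -0.0]
width: 0.0881
```

Run:
```python
from h import *
s=arm.get_state(); print(s['t'],s['eef_pos'],s['ee_rot'],s['q'].round(2),s['force'].round(1))
im=arm.grab_frame('wrist'); im=cv2.cvtColor(im,cv2.COLOR_RGB2BGR); cv2.imwrite('pics/w1.png',im)
```

```text
2.4833 [ 0.4664332  -0.14754301  0.16033765] [ 3.14149426e+00  1.86286080e-03 -3.77018214e-03] [ 0.1   0.11 -0.48 -0.   -0.98  1.47] [-0.6  0.  -0. ]
```

View pics/w1.png

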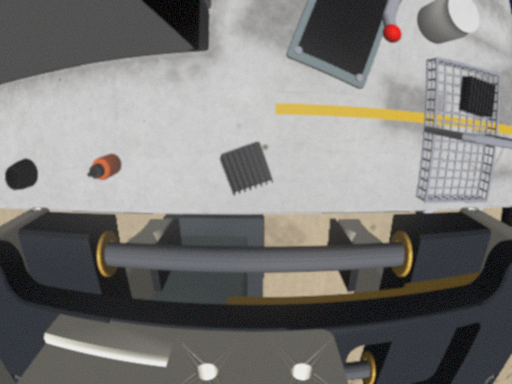

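Run:
```python
from h import *
im=cv2.imread('pics/w1.png'); g=im.max(2); m=np.zeros_like(g); m[130:200,210:285]=(g[130:200,210:285]<95)*255
n,l,st,c=cv2.connectedComponentsWithStats(m); i=1+st[1:,4].argmax(); print(st[i])
p=np.argwhere(l==i)[:,::-1]; cnt=cv2.convexHull(p.astype(np.float32))[:,0]
for z in (.022,.011):
  w=np.array([onz('wrist',u,v,z)[:2] for u,v in cnt],np.float32)*1000
  print(z,cv2.minAreaRect(w))
# red tip, basket corners at z .024 ; bail
print(onz('wrist',393,33,.166))
for uv in [(428,60),(497,72),(489,202),(416,199)]: print(onz('wrist',*uv,.024).round(3) if uv[1]<100 else onz('wrist',*uv,.024).round(3))
```

```text
[ 221  143   50   50 1541]
0.022 ((477.5954895019531, -137.6078643798828), (40.68904495239258, 41.28421401977539), 19.61794662475586)
0.011 ((475.32843017578125, -137.2662353515625), (42.202877044677734, 42.82022476196289), 19.617937088012695)
[ 0.58344632 -0.22215872  0.166     ]
[ 0.602 -0.337  0.024]
[ 0.607 -0.451  0.024]
[ 0.437 -0.46   0.024]
[ 0.443 -0.334  0.024]
```

Emit:
{"name": "arm_command", "arguments": {"motion": [[[0,0,0],[0,0,-6.6],1],[[0,0,0],[0,0,-6.6],1],[[0,0,0],[0,0,-6.6],1],[[13,-6,20],[0,0,0],1],[[0,0,30],[0,0,0],1],[[0,0,30],[0,0,0],1],[[0,0,30],[0,0,0],1],[[0,0,15],[0,0,0],1],[[0,0,10],[0,0,0],1],[[0,0,0],[0,0,0],1]]}}

```text
t: 3.37
eef_pos: [0.476, -0.1343, 0.0243]
ee_rot: [-3.14, 0.004, 0.348]
force: [0.3, 0.3, 0.1]
width: 0.0873
```

Emit:
{"name": "arm_command", "arguments": {"motion": [[[0,0,0],[0,0,0],0.4],[[0,0,0],[0,0,0],0.4],[[0,0,0],[0,0,0],0.4],[[0,0,0],[0,0,0],0.4],[[0,0,0],[0,0,0],0.4],[[0,0,0],[0,0,0],0.4],[[0,0,0],[0,0,0],0.4],[[0,0,0],[0,0,0],0.4]], "newtons": 20}}

```text
t: 4.03
eef_pos: [0.4774, -0.1357, 0.0263]
ee_rot: [3.142, -0.0, 0.346]
force: [0.7, 0.3, 0.1]
width: 0.0401
```

Emit:
{"name": "arm_command", "arguments": {"motion": [[[0,0,0],[0,0,0],0.4],[[0,0,0],[0,0,0],0.4],[[0,0,0],[0,0,0],0.4]]}}

```text
t: 4.28
eef_pos: [0.4773, -0.1356, 0.0261]
ee_rot: [-3.142, 0.0, 0.346]
force: [0.1, -0.2, -1.1]
width: 0.0354
```

Run:
```python
from h import *
s=arm.get_state(); print(s['t'],s['eef_pos'],s['ee_rot'],s['width'])
a=arm.grab_frame('side')[190:270,190:290];b=arm.grab_frame('scene')[180:260,190:290]
cv2.imwrite('pics/g1.png',cv2.cvtColor(cv2.resize(np.hstack([a,b]),None,fx=4,fy=4,interpolation=cv2.INTER_CUBIC),cv2.COLOR_RGB2BGR))
```

```text
4.2833 [ 0.47732264 -0.13564063  0.02613406] [-3.14156374e+00  7.56472803e-05  3.45858179e-01] 0.03542877488966741
```

View pics/g1.png

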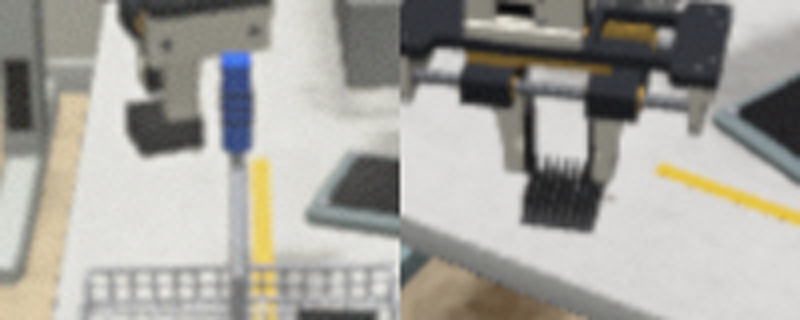

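Run:
```python
from h import *
s=arm.get_state(); p=np.array(s['eef_pos']); Rt=R.from_euler('xyz',s['ee_rot']).as_matrix()
for n,o in (('side',(190,190)),('scene',(190,180))):
    for t in ([0,.0177,.022],[0,-.0177,.022]):
        q=np.array(proj(n,p+Rt@np.array(t))); print(n,t,q.round(1),((q-o)*4).round())
    for c in [(-1,-1),(1,-1),(1,1),(-1,1)]:
        a=np.radians(19.6); d=22.5e-3*np.array(c); w=np.array([.477+np.cos(a)*d[0]-np.sin(a)*d[1],-.1375+np.sin(a)*d[0]+np.cos(a)*d[1],.022])
        print(n,'pred sink top',((np.array(proj(n,w))-o)*4).round())
```

```text
side [0, 0.0177, 0.022] [233.8 225. ] [175. 140.]
side [0, -0.0177, 0.022] [229.6 219.8] [158. 119.]
side pred sink top [143. 125.]
side pred sink top [209. 114.]
side pred sink top [187.  88.]
side pred sink top [123.  99.]
scene [0, 0.0177, 0.022] [237.5 230.8] [190. 203.]
scene [0, -0.0177, 0.022] [223.5 229.1] [134. 197.]
scene pred sink top [193. 206.]
scene pred sink top [207. 160.]
scene pred sink top [136. 152.]
scene pred sink top [120. 197.]
```

The fingers reached the commanded 35 mm without stopping on the 45 mm block. I'll lift a little and look.

Emit:
{"name": "arm_command", "arguments": {"motion": [[[0,0,-10],[0,0,0],0.4],[[0,0,-20],[0,0,0],0.4],[[0,0,-20],[0,0,0],0.4],[[0,0,0],[0,0,0],0.4]]}}

```text
t: 4.72
eef_pos: [0.4796, -0.1356, 0.0794]
ee_rot: [3.14, -0.005, 0.347]
force: [0.9, 0.0, 0.5]
width: 0.0347
```

Run:
```python
from h import *
s=arm.get_state(); print(s['t'],s['eef_pos'],s['width'])
a=arm.grab_frame('side')[170:270,190:290];b=arm.grab_frame('scene')[170:270,190:290]
cv2.imwrite('pics/g2.png',cv2.cvtColor(cv2.resize(np.hstack([a,b]),None,fx=4,fy=4,interpolation=cv2.INTER_CUBIC),cv2.COLOR_RGB2BGR))
p=np.array(s['eef_pos']); Rt=R.from_euler('xyz',s['ee_rot']).as_matrix()
for n in ('side','scene'):
    for t in ([0,.0177,.022],[0,-.0177,.022]):
        print(n,((np.array(proj(n,p+Rt@np.array(t)))-(190,170))*4).round())
```

```text
4.7167 [ 0.47958323 -0.13563335  0.07944561] 0.034683227567980035
side [177. 145.]
side [160. 126.]
scene [192. 172.]
scene [135. 166.]
```

View pics/g2.png

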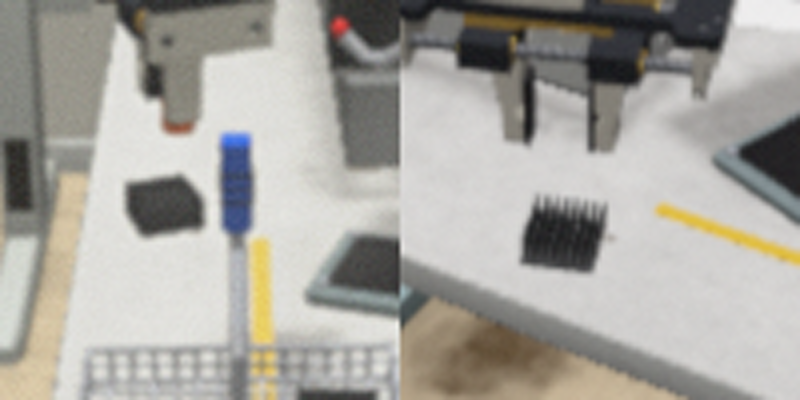

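Run:
```python
from h import *
P=lambda n,u,v:(n,190+u/4,170+v/4)
print(tri(P('scene',200,150),P('side',180,128)))
print(tri(P('scene',117,142),P('side',152,97)))
# sink corners: bottom left/right fronts
for uv in [(123,263),(195,271)]: print(onz(*P('scene',*uv),0))
for uv in [(145,236),(203,227),(128,213)]: print(onz(*P('side',*uv),0))
```

```text
(array([ 0.48879952, -0.15580987,  0.07203727]), np.float64(0.0020616070353246816))
(array([ 0.46887825, -0.10991457,  0.07481113]), np.float64(0.00010183887822025929))
[ 0.45064461 -0.12388261  0.        ]
[ 0.46620718 -0.16571014  0.        ]
[ 0.46392136 -0.16676852  0.        ]
[ 0.50156831 -0.15497718  0.        ]
[ 4.51195228e-01 -1.31267804e-01  5.55111512e-17]
```

The cameras put the fingertips at z≈0.073 while the TCP reads 0.079. They stand only about 6 mm ahead of the reported TCP, not 22 mm, so the fingers closed just above the sink. The sink hasn't moved. I'll open, go about 14 mm deeper in small steps and watch the force.

Emit:
{"name": "arm_command", "arguments": {"motion": [[[-2,2,0],[0,0,0],1],[[0,0,0],[0,0,0],1],[[0,0,0],[0,0,0],1],[[0,0,0],[0,0,0],1],[[0,0,0],[0,0,0],1],[[0,0,0],[0,0,0],1],[[0,0,0],[0,0,0],1],[[0,0,20],[0,0,0],1],[[0,0,20],[0,0,0],1],[[0,0,10],[0,0,0],1],[[0,0,5],[0,0,0],1],[[0,0,3],[0,0,0],1],[[0,0,3],[0,0,0],1],[[0,0,2],[0,0,0],1],[[0,0,0],[0,0,0],1]]}}

```text
t: 6.07
eef_pos: [0.4764, -0.1381, 0.0133]
ee_rot: [3.141, -0.0, 0.346]
force: [0.0, 0.3, -0.0]
width: 0.0877
```

Run:
```python
from h import *
s=arm.get_state(); print(s['t'],s['eef_pos'],s['width'],s['force'])
a=arm.grab_frame('side')[170:270,190:290];b=arm.grab_frame('scene')[170:270,190:290]
cv2.imwrite('pics/g3.png',cv2.cvtColor(cv2.resize(np.hstack([a,b]),None,fx=4,fy=4,interpolation=cv2.INTER_CUBIC),cv2.COLOR_RGB2BGR))
```

```text
6.0667 [ 0.47641678 -0.13810866  0.01334222] 0.08774264355248523 [ 0.04740593  0.32912128 -0.00220307]
```

View pics/g3.png

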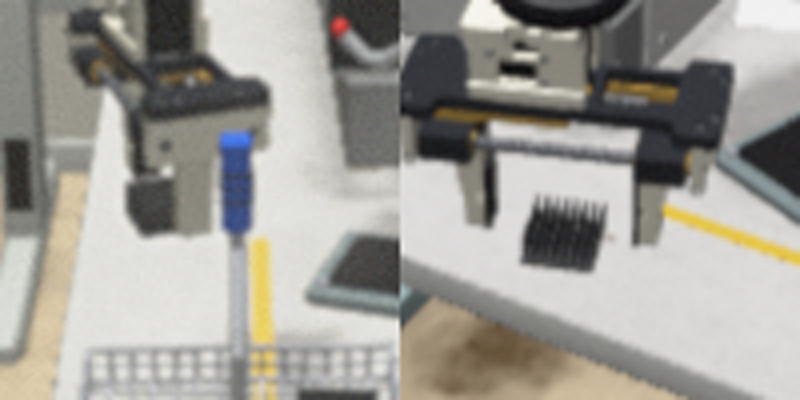

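Emit:
{"name": "arm_command", "arguments": {"motion": [[[0,0,0],[0,0,0],0.3],[[0,0,0],[0,0,0],0.3],[[0,0,0],[0,0,0],0.3],[[0,0,0],[0,0,0],0.3],[[0,0,0],[0,0,0],0.3],[[0,0,0],[0,0,0],0.3],[[0,0,0],[0,0,0],0.3],[[0,0,0],[0,0,0],0.3],[[0,0,0],[0,0,0],0.3]], "newtons": 20}}

```text
t: 6.92
eef_pos: [0.4762, -0.1382, 0.0132]
ee_rot: [-3.142, 0.0, 0.346]
force: [-0.3, 0.4, 0.8]
width: 0.0446
```

Emit:
{"name": "arm_command", "arguments": {"motion": [[[0,0,-10],[0,0,0],0.3],[[0,0,-30],[0,0,0],0.3],[[0,0,-40],[0,0,0],0.3],[[0,0,-40],[0,0,0],0.3],[[0,0,-40],[0,0,6.7],0.3],[[0,0,-20],[0,0,6.7],0.3],[[0,0,0],[0,0,6.7],0.3],[[0,33,0],[0,0,0],0.3],[[0,33,0],[0,0,0],0.3],[[0,33,0],[0,0,0],0.3],[[0,33,0],[0,0,0],0.3],[[0,33,0],[0,0,0],0.3],[[0,33,0],[0,0,0],0.3],[[-3,33,0],[0,0,0],0.3],[[-3,33,0],[0,0,0],0.3],[[0,0,0],[0,0,0],0.3],[[0,0,0],[0,0,0],0.3]]}}

```text
t: 8.33
eef_pos: [0.4679, -0.4035, 0.1921]
ee_rot: [-3.141, 0.002, -0.008]
force: [-0.3, 0.8, -0.4]
width: 0.0448
```

Run:
```python
from h import *
s=arm.get_state(); print(s['t'],s['eef_pos'],s['ee_rot'],s['width'])
im=arm.grab_frame('wrist'); im=cv2.cvtColor(im,cv2.COLOR_RGB2BGR); cv2.imwrite('pics/w2r.png',im)
b=cv2.cvtColor(arm.grab_frame('side'),cv2.COLOR_RGB2BGR); cv2.imwrite('pics/s2r.png',b)
B=cv2.resize(b[150:310,190:310],(300,400),interpolation=cv2.INTER_CUBIC)
C=np.zeros((400,812,3),np.uint8); C[:384,:512]=im; C[:,512:]=B; cv2.imwrite('pics/w2.png',C[:,:800])
```

```text
8.3333 [ 0.46793562 -0.40353227  0.19208707] [-3.14078275e+00  1.50748508e-03 -7.90798404e-03] 0.0448269002705328
```

View pics/w2.png

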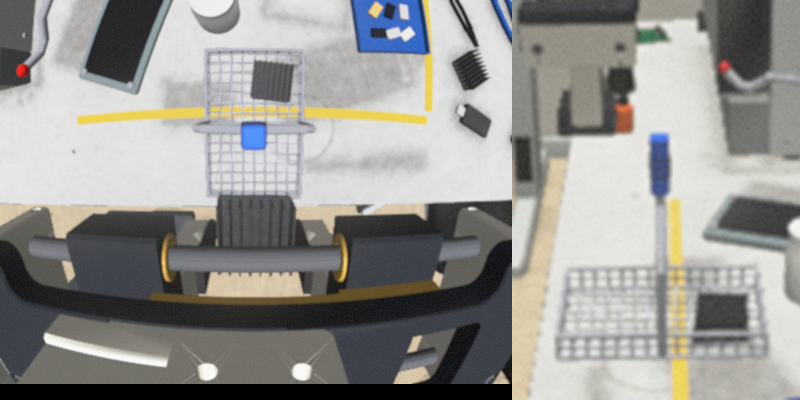

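Run:
```python
from h import *
im=cv2.imread('pics/w2r.png'); hsv=cv2.cvtColor(im,cv2.COLOR_BGR2HSV)
m=cv2.inRange(hsv,(105,150,90),(125,255,255)); m[:110]=0;m[160:]=0
x,y,w,h=cv2.boundingRect(m);print(x,y,w,h)
for z in (.170,.155): print('gripcentre',z,onz('wrist',x+w/2,y+h/2,z).round(4), 'width at z', (onz('wrist',x,y+h/2,z)-onz('wrist',x+w,y+h/2,z)).round(4))
for z in (.024,.008): print(z,[onz('wrist',u,v,z)[:2].round(4).tolist() for u,v in [(205,49),(301,49),(302,196),(206,196)]])
print('tip',onz('wrist',22,71,.166))
for n in('scene','side'):
    print(n,proj(n,np.array([.5235,-.4025,.17])))
```

```text
242 124 24 25
gripcentre 0.17 [ 0.5225 -0.4023  0.17  ] width at z [0.0001 0.0145 0.    ]
gripcentre 0.155 [ 0.521  -0.4023  0.155 ] width at z [0.0001 0.0157 0.    ]
0.024 [[0.6065, -0.3493], [0.6059, -0.4535], [0.4398, -0.4573], [0.4402, -0.3463]]
0.008 [[0.6097, -0.3466], [0.6092, -0.456], [0.4348, -0.46], [0.4353, -0.3435]]
tip [ 0.58243998 -0.22547712  0.166     ]
scene (np.float64(350.15763697700055), np.float64(197.23152821873703))
side (np.float64(249.2154147800881), np.float64(203.22753246980372))
```

Emit:
{"name": "arm_command", "arguments": {"motion": [[[3.5,-1.5,20],[0,0,0],0.3],[[0,0,30],[0,0,0],0.3],[[0,0,30],[0,0,0],0.3],[[0,0,20],[0,0,0],0.3],[[0,0,15],[0,0,0],0.3],[[0,0,10],[0,0,0],0.3],[[0,0,0],[0,0,0],0.3]]}}

```text
t: 9.02
eef_pos: [0.4716, -0.399, 0.0662]
ee_rot: [-3.14, 0.003, -0.004]
force: [0.1, 0.6, -0.9]
width: 0.0447
```

Run:
```python
from h import *
s=arm.get_state(); print(s['t'],s['eef_pos'],s['ee_rot'],s['width'],s['force'].round(1))
im=cv2.cvtColor(arm.grab_frame('wrist'),cv2.COLOR_RGB2BGR)
b=cv2.cvtColor(arm.grab_frame('side'),cv2.COLOR_RGB2BGR); a=cv2.cvtColor(arm.grab_frame('scene'),cv2.COLOR_RGB2BGR)
B=cv2.resize(b[190:310,190:300],(367,400),interpolation=cv2.INTER_CUBIC);A=cv2.resize(a[170:290,280:390],(367,400),interpolation=cv2.INTER_CUBIC)
cv2.imwrite('pics/w3.png',np.hstack([A,B]))
```

```text
9.0167 [ 0.47160659 -0.39901977  0.06621662] [-3.13993565e+00  2.95588331e-03 -3.67366021e-03] 0.04467877746822306 [ 0.1  0.6 -0.9]
```

View pics/w3.png

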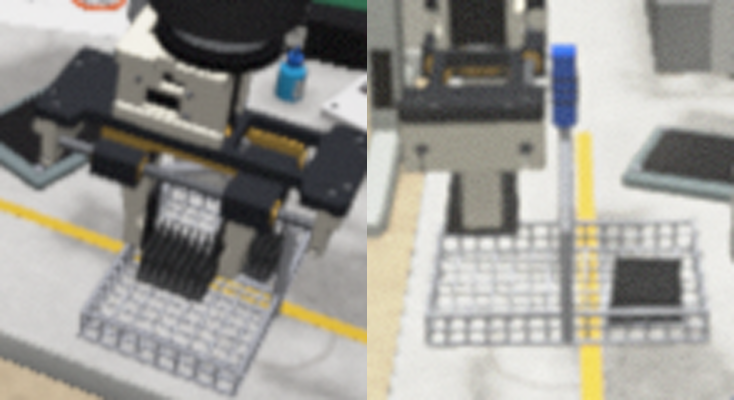

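Emit:
{"name": "arm_command", "arguments": {"motion": [[[-1,2,10],[0,0,0],0.3],[[0,0,12],[0,0,0],0.3],[[0,0,10],[0,0,0],0.3],[[0,0,8],[0,0,0],0.3],[[0,0,4],[0,0,0],0.3],[[0,0,2],[0,0,0],0.3],[[0,0,0],[0,0,0],0.3],[[0,0,0],[0,0,0],0.3]]}}

```text
t: 9.83
eef_pos: [0.4715, -0.4028, 0.0222]
ee_rot: [3.141, 0.0, -0.005]
force: [0.4, -0.3, 0.1]
width: 0.0445
```

Emit:
{"name": "arm_command", "arguments": {"motion": [[[0,0,2],[0,0,0],0.3],[[0,0,1.5],[0,0,0],0.3],[[0,0,0],[0,0,0],0.3],[[0,0,0],[0,0,0],0.56],[[0,0,0],[0,0,0],0.58],[[0,0,0],[0,0,0],0.58],[[0,0,0],[0,0,0],0.58]]}}

```text
t: 10.42
eef_pos: [0.4715, -0.4027, 0.0188]
ee_rot: [3.141, -0.0, -0.005]
force: [0.2, 0.0, 0.7]
width: 0.0509
```

Emit:
{"name": "arm_command", "arguments": {"motion": [[[0,0,-8],[0,0,0],0.58],[[0,0,-12],[0,0,0],0.58],[[0,0,-25],[0,0,0],0.58],[[0,0,-35],[0,0,0],0.58],[[0,0,-35],[0,0,0],0.58],[[0,0,-35],[0,0,0],0.58],[[0,0,-35],[0,0,0],0.58],[[0,0,-35],[0,0,0],0.58],[[0,0,-25],[0,0,0],1],[[0,0,0],[0,0,0],1],[[0,0,0],[0,0,0],1]]}}

```text
t: 11.33
eef_pos: [0.472, -0.4029, 0.2671]
ee_rot: [3.139, -0.005, -0.005]
force: [-0.8, 0.0, -0.5]
width: 0.0656
```

Run:
```python
from h import *
s=arm.get_state(); print(s['t'],s['eef_pos'],s['ee_rot'],s['width'],s['force'].round(1))
im=cv2.cvtColor(arm.grab_frame('wrist'),cv2.COLOR_RGB2BGR); cv2.imwrite('pics/w4r.png',im)
b=cv2.cvtColor(arm.grab_frame('side'),cv2.COLOR_RGB2BGR); 
B=cv2.resize(b[190:310,190:300],(288,314),interpolation=cv2.INTER_CUBIC)
C=np.zeros((384,800,3),np.uint8);C[:,:512]=im;C[:314,512:]=B;cv2.imwrite('pics/w4.png',C)
hsv=cv2.cvtColor(im,cv2.COLOR_BGR2HSV);m=cv2.inRange(hsv,(105,150,90),(125,255,255)); m[:90]=0;m[240:]=0;m[:,:200]=0;m[:,320:]=0
x,y,w,h=cv2.boundingRect(m);print(x,y,w,h,onz('wrist',x+w/2,y+h/2,.17,s))
m=cv2.inRange(hsv,(0,160,120),(8,255,255));x,y,w,h=cv2.boundingRect(m[:120,:150]);print('tip',x,y,w,h,onz('wrist',x+w/2,y+h/2,.166,s))
```

```text
11.3333 [ 0.47195908 -0.40294199  0.26706798] [ 3.13941676 -0.00481826 -0.00475431] 0.06559454738419745 [-0.8  0.  -0.5]
246 125 17 17 [ 0.52177462 -0.4039296   0.17      ]
tip 69 75 8 8 [ 0.58293718 -0.22774745  0.166     ]
```

View pics/w4.png

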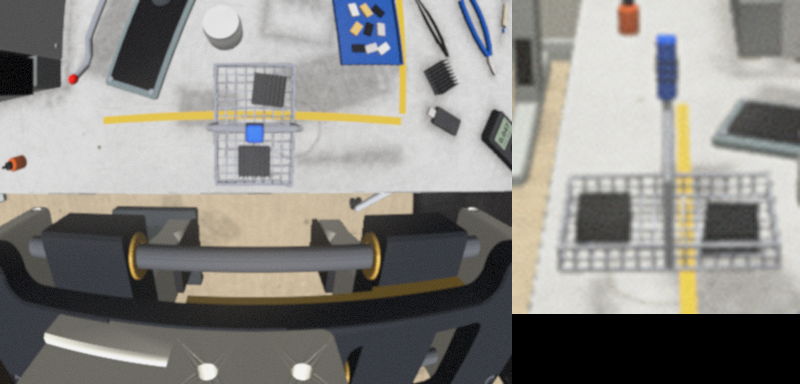

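The sink lies flat in the bay. Next is the blue grip at (0.522, -0.403).

Emit:
{"name": "arm_command", "arguments": {"motion": [[[25,0,0],[0,0,0],1],[[25,0,0],[0,0,0],1],[[0,0,0],[0,0,0],1],[[0,0,30],[0,0,0],1],[[0,0,35],[0,0,0],1],[[0,0,30],[0,0,0],1],[[0,0,20],[0,0,0],1],[[0,0,12],[0,0,0],1],[[0,0,4],[0,0,0],1],[[0,0,0],[0,0,0],1],[[0,0,0],[0,0,0],1]]}}

```text
t: 12.35
eef_pos: [0.5219, -0.4033, 0.1336]
ee_rot: [3.141, -0.001, -0.005]
force: [0.1, -0.0, 0.6]
width: 0.0878
```

Run:
```python
from h import *
s=arm.get_state(); print(s['t'],s['eef_pos'],s['ee_rot'],s['width'],s['force'].round(1))
b=cv2.cvtColor(arm.grab_frame('side'),cv2.COLOR_RGB2BGR); a=cv2.cvtColor(arm.grab_frame('scene'),cv2.COLOR_RGB2BGR)
B=cv2.resize(b[170:290,200:310],(367,400),interpolation=cv2.INTER_CUBIC);A=cv2.resize(a[150:270,290:400],(367,400),interpolation=cv2.INTER_CUBIC)
cv2.imwrite('pics/w5.png',np.hstack([A,B]))
print(tri(('scene',292,167.5),('side',283.75,185)))
```

```text
12.35 [ 0.52188023 -0.40325835  0.13359206] [ 3.14082794e+00 -7.05738785e-04 -4.57224321e-03] 0.08780516996469026 [ 0.1 -0.   0.6]
(array([ 0.60683902, -0.2328856 ,  0.14544   ]), np.float64(0.002983879990621734))
```

View pics/w5.png

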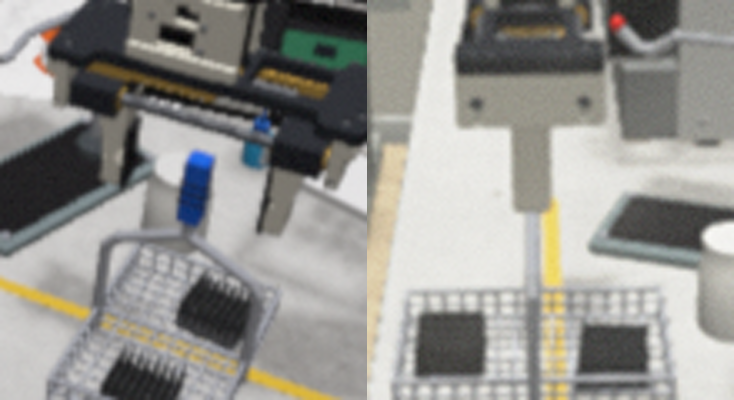

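Emit:
{"name": "arm_command", "arguments": {"motion": [[[0,0,-5],[0,0,0],1],[[0,0,0],[0,0,0],0],[[0,0,0],[0,0,0],0],[[0,0,0],[0,0,0],0],[[0,0,0],[0,0,0],0],[[0,0,0],[0,0,0],0],[[0,0,0],[0,0,0],0],[[0,0,0],[0,0,0],0],[[0,0,0],[0,0,0],0],[[0,0,0],[0,0,0],0],[[0,0,0],[0,0,0],0],[[0,0,0],[0,0,0],0],[[0,0,0],[0,0,0],0],[[0,0,0],[0,0,0],0]], "newtons": 45}}

```text
t: 13.62
eef_pos: [0.5213, -0.4029, 0.1375]
ee_rot: [-3.141, 0.0, -0.005]
force: [0.5, -0.4, -1.1]
width: 0.0158
```

Emit:
{"name": "arm_command", "arguments": {"motion": [[[0,0,-5],[0,0,0],0],[[0,0,-10],[0,0,0],0],[[0,0,-20],[0,0,0],0],[[0,0,-25],[0,0,0],0],[[0,0,-20],[0,0,0],0],[[0,0,-5],[0,0,0],0],[[0,0,0],[0,0,4],0],[[0,0,0],[0,0,6],0],[[0,0,0],[0,0,6],0],[[0,0,0],[0,0,5],0],[[-12,0,0],[0,0,0],0],[[-22,0,0],[0,0,0],0],[[-18,0,0],[0,0,0],0],[[-5,0,0],[0,0,0],0],[[0,0,0],[0,0,0],0]]}}

```text
t: 14.87
eef_pos: [0.467, -0.3816, 0.2228]
ee_rot: [-3.141, 0.0, -0.372]
force: [-0.3, 1.0, -2.9]
width: 0.0157
```

Emit:
{"name": "arm_command", "arguments": {"motion": [[[0,-8,0],[0,0,0],0],[[0,-16,0],[0,0,0],0],[[0,-22,0],[0,0,0],0],[[0,-22,0],[0,0,0],0],[[0,-22,0],[0,0,0],0],[[0,-22,0],[0,0,0],0],[[0,-22,0],[0,0,0],0],[[0,-22,0],[0,0,0],0],[[0,-20,0],[0,0,0],0],[[0,-12,0],[0,0,0],0],[[0,0,0],[0,0,0],0],[[0,0,0],[0,0,0],0]]}}

```text
t: 15.87
eef_pos: [0.5372, -0.2063, 0.2224]
ee_rot: [3.141, 0.0, -0.37]
force: [-0.9, 0.9, -3.3]
width: 0.0161
```

Run:
```python
from h import *
s=arm.get_state(); print(s['t'],s['eef_pos'],s['ee_rot'],s['width'],s['force'].round(1))
im=cv2.cvtColor(arm.grab_frame('wrist'),cv2.COLOR_RGB2BGR)
b=cv2.cvtColor(arm.grab_frame('side'),cv2.COLOR_RGB2BGR); a=cv2.cvtColor(arm.grab_frame('scene'),cv2.COLOR_RGB2BGR)
C=np.zeros((600,800,3),np.uint8); C[:384,:512]=im
C[:360,512:]=cv2.resize(b[150:275,220:320],(288,360),interpolation=cv2.INTER_CUBIC)
C[384:,:300]=cv2.resize(a[120:228,220:370],(300,216),interpolation=cv2.INTER_CUBIC)
cv2.imwrite('pics/w6.png',C)
hsv=cv2.cvtColor(im,cv2.COLOR_BGR2HSV);m=cv2.inRange(hsv,(0,160,120),(8,255,255));m[200:]=0
n,l,st,c=cv2.connectedComponentsWithStats(m)
for i in range(1,n):
    if st[i,4]>15: print('red',st[i],onz('wrist',*c[i],.166,s))
```

```text
15.8667 [ 0.53716762 -0.20627446  0.22239708] [ 3.14143072e+00  3.20076581e-04 -3.69723569e-01] 0.016129595288131945 [-0.9  0.9 -3.3]
red [249 131  12  13 121] [ 0.58433797 -0.22494741  0.166     ]
```

View pics/w6.png

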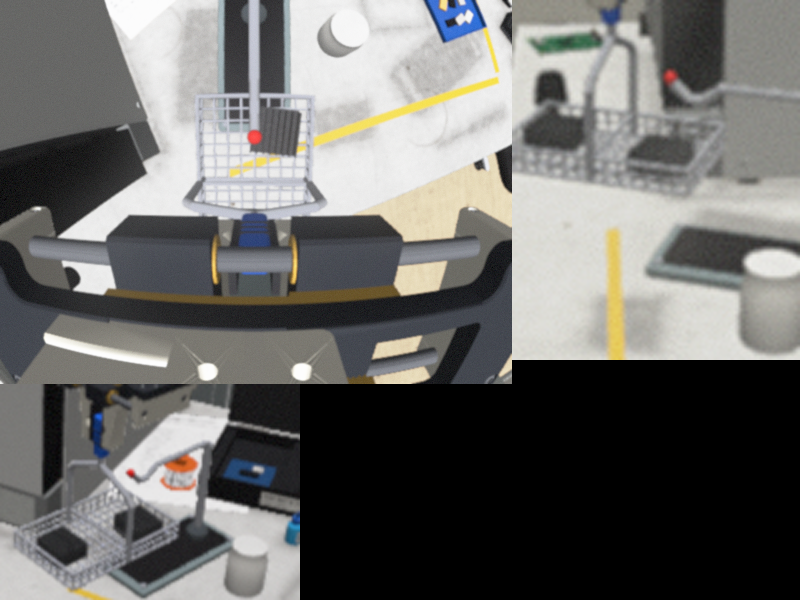

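Emit:
{"name": "arm_command", "arguments": {"motion": [[[6,0,0],[0,0,0],0],[[14,0,0],[0,0,0],0],[[18,0,0],[0,0,0],0],[[18,0,0],[0,0,0],0],[[12,0,0],[0,0,0],0],[[5,0,0],[0,0,0],0],[[0,0,0],[0,0,0],0],[[0,0,8],[0,0,0],0],[[0,0,8],[0,0,0],0],[[0,0,8],[0,0,0],0],[[0,0,6],[0,0,0],0],[[0,0,3],[0,0,0],0],[[0,0,0],[0,0,0],0]]}}

```text
t: 17.1
eef_pos: [0.6038, -0.2332, 0.1886]
ee_rot: [3.141, 0.002, -0.371]
force: [-0.5, 0.4, -3.3]
width: 0.016
```

Run:
```python
from h import *
s=arm.get_state(); print(s['t'],s['eef_pos'],s['ee_rot'],s['width'],s['force'].round(1))
b=cv2.cvtColor(arm.grab_frame('side'),cv2.COLOR_RGB2BGR); a=cv2.cvtColor(arm.grab_frame('scene'),cv2.COLOR_RGB2BGR)
B=cv2.resize(b[150:270,240:340],(400,480),interpolation=cv2.INTER_CUBIC);A=cv2.resize(a[120:240,240:340],(400,480),interpolation=cv2.INTER_CUBIC)
cv2.imwrite('pics/w7.png',np.hstack([A,B]))
```

```text
17.1 [ 0.60377884 -0.23322641  0.18855297] [ 3.14127611e+00  1.69934460e-03 -3.71230252e-01] 0.015964627419866546 [-0.5  0.4 -3.3]
```

View pics/w7.png

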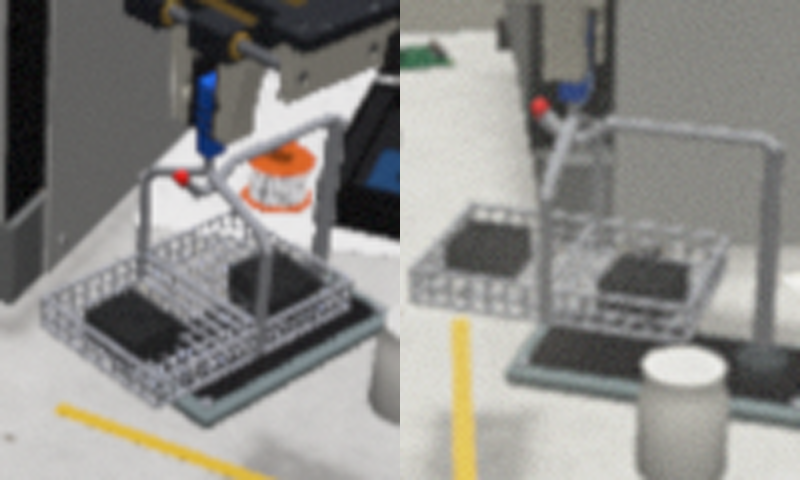

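Emit:
{"name": "arm_command", "arguments": {"motion": [[[0,0,2],[0,0,0],0],[[0,0,2],[0,0,0],0],[[0,0,0],[0,0,0],0]]}}

```text
t: 17.45
eef_pos: [0.6044, -0.2334, 0.1854]
ee_rot: [-3.141, 0.0, -0.371]
force: [0.4, 0.1, -2.9]
width: 0.0157
```

Emit:
{"name": "arm_command", "arguments": {"motion": [[[0,0,1],[0,0,0],0],[[0,0,1],[0,0,0],0],[[0,0,0],[0,0,0],0]]}}

```text
t: 17.7
eef_pos: [0.6047, -0.2336, 0.1842]
ee_rot: [3.141, -0.001, -0.371]
force: [-0.5, 0.6, 1.0]
width: 0.0158
```

The force went from -3 to +1 N, so the stand now carries the basket. Releasing.

Emit:
{"name": "arm_command", "arguments": {"motion": [[[0,0,0],[0,0,0],0.22],[[0,0,0],[0,0,0],0.26],[[0,0,0],[0,0,0],0.35],[[0,0,0],[0,0,0],0.6],[[0,0,0],[0,0,0],0.8],[[0,0,0],[0,0,0],0.8],[[0,0,0],[0,0,0],0.8],[[0,0,0],[0,0,0],0.8],[[0,0,0],[0,0,0],0.8],[[0,0,0],[0,0,0],0.8]], "newtons": 10}}

```text
t: 18.53
eef_pos: [0.6045, -0.2335, 0.1837]
ee_rot: [3.142, -0.0, -0.371]
force: [-0.2, -0.2, 0.1]
width: 0.068
```

Emit:
{"name": "arm_command", "arguments": {"motion": [[[0,0,-10],[0,0,0],0.8],[[0,0,-20],[0,0,0],0.8],[[0,0,-30],[0,0,0],0.8],[[0,0,-35],[0,0,0],0.8],[[0,0,-25],[0,0,0],0.8],[[0,0,0],[0,0,0],0.8],[[0,0,0],[0,0,0],0.8],[[0,0,0],[0,0,0],0.8],[[0,0,0],[0,0,0],0.8],[[0,0,0],[0,0,0],0.8],[[0,0,0],[0,0,0],0.8],[[0,0,0],[0,0,0],0.8]]}}

```text
t: 19.53
eef_pos: [0.6043, -0.2335, 0.303]
ee_rot: [3.141, 0.001, -0.371]
force: [-0.7, -0.0, -0.7]
width: 0.0704
```

Run:
```python
from h import *
s=arm.get_state(); print(s['t'],s['eef_pos'],s['width'],s['force'].round(1))
b=cv2.cvtColor(arm.grab_frame('side'),cv2.COLOR_RGB2BGR); a=cv2.cvtColor(arm.grab_frame('scene'),cv2.COLOR_RGB2BGR)
B=cv2.resize(b[150:270,240:340],(400,480),interpolation=cv2.INTER_CUBIC);A=cv2.resize(a[120:240,240:340],(400,480),interpolation=cv2.INTER_CUBIC)
cv2.imwrite('pics/w8.png',np.hstack([A,B]))
```

```text
19.5333 [ 0.6043275  -0.23348286  0.30300195] 0.07040122919564241 [-0.7 -0.  -0.7]
```

View pics/w8.png

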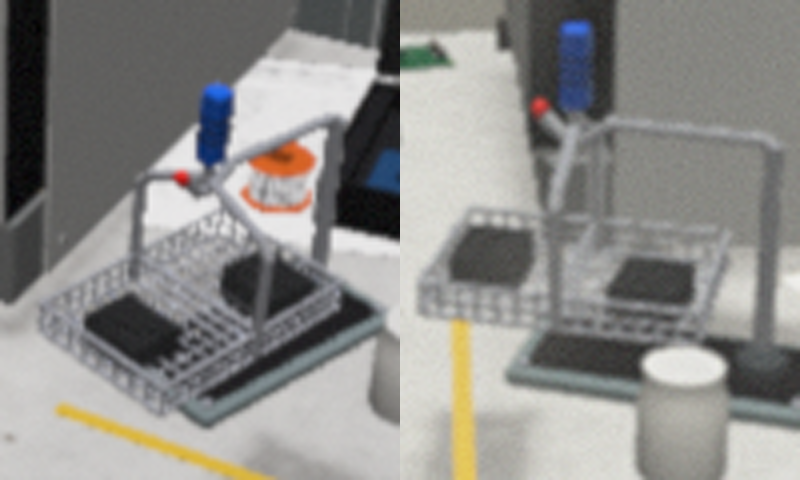

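Released, and it hangs in the dip. I'll let any swing settle and check that nothing still moves.

Emit:
{"name": "arm_command", "arguments": {"motion": [[[0,0,0],[0,0,0],0.8],[[0,0,0],[0,0,0],0.8],[[0,0,0],[0,0,0],0.8],[[0,0,0],[0,0,0],0.8],[[0,0,0],[0,0,0],0.8],[[0,0,0],[0,0,0],0.8],[[0,0,0],[0,0,0],0.8],[[0,0,0],[0,0,0],0.8],[[0,0,0],[0,0,0],0.8],[[0,0,0],[0,0,0],0.8],[[0,0,0],[0,0,0],0.8],[[0,0,0],[0,0,0],0.8],[[0,0,0],[0,0,0],0.8],[[0,0,0],[0,0,0],0.8],[[0,0,0],[0,0,0],0.8],[[0,0,0],[0,0,0],0.8],[[0,0,0],[0,0,0],0.8],[[0,0,0],[0,0,0],0.8],[[0,0,0],[0,0,0],0.8],[[0,0,0],[0,0,0],0.8]]}}

```text
t: 21.3
eef_pos: [0.6045, -0.2335, 0.3037]
ee_rot: [3.142, -0.0, -0.371]
force: [0.2, 0.5, 0.0]
width: 0.0701
```

Run:
```python
from h import *
def blue(n):
    im=arm.grab_frame(n); h=cv2.cvtColor(im,cv2.COLOR_RGB2HSV); m=cv2.inRange(h,(105,150,70),(125,255,255))
    r={'scene':(130,170,280,310),'side':(145,185,270,300)}[n]; p=np.argwhere(m[r[0]:r[1],r[2]:r[3]])[:,::-1]+[r[2],r[0]]
    l=cv2.fitLine(p.astype(np.float32),cv2.DIST_L2,0,.01,.01).ravel(); return p.mean(0),l[:2],p[p[:,1]<p[:,1].min()+4].mean(0),p[p[:,1]>p[:,1].max()-4].mean(0)
for k in range(4):
    a,b=blue('scene'),blue('side'); print(a[0].round(2),b[0].round(2))
t,e=tri(('scene',*a[2]),('side',*b[2])); u,f=tri(('scene',*a[3]),('side',*b[3]))
d=t-u; print(t.round(4),u.round(4),e,f,'tilt',np.arctan2(np.hypot(d[0],d[1]),d[2]))
print('peak',(u-d/np.linalg.norm(d)*.014).round(4),arm.get_state()['t'])
```

```text
[292.93 150.03] [283.28 159.69]
[292.95 150.1 ] [283.7 159.7]
[292.88 149.97] [283.62 158.12]
[292.93 150.03] [283.41 158.83]
[ 0.6049 -0.2329  0.2144] [ 0.6029 -0.2325  0.1737] 0.0025005769889715184 0.001679671650929691 tilt 0.051524934834495335
peak [ 0.6022 -0.2323  0.1597] 21.7
```

At rest, tilt about 0.05 rad, with the peak over the dip. Handing in.

```bash
python3 -c "
from station import arm
print(arm.job_done())"
```

```text
the job is handed in; nothing more can be done
None
```

The loaded basket now hangs by its bail in the dip of the drip stand's hook, with one heat sink lying flat in each bay. I handed the job in at about 21.7 s of the 62 s allowed.

- **First grasp failed:** the fingers closed just above the sink without moving it. The cameras put the fingertips about 6 mm ahead of the reported TCP, not the 22 mm given. I went about 13 mm deeper and the second grasp held at 44.6 mm.
- **Loading and hanging:** I placed the sink flat in the empty bay. I lifted the basket by the blue grip, turned it about 21° to line up with the stand, passed the bail over the red tip and lowered it. The vertical force went from -3 N to +1 N, so the stand had taken the weight before I let go.
- **Last checks:**
  - The basket was at rest; the blue grip stayed put over four frames, to within about 1.6 px of noise.
  - Its tilt is about 0.05 rad.
  - The bail peak is within about 5 mm of my estimate of the dip. It came out about 6 mm higher than expected, on the edge of the 12 mm limit. That height is the roughest of these numbers, and the picture shows the bail seated in the dip.
  - The gripper is about 12 cm above where it released and touches nothing.
- **Bystanders:** the jar stands where it was in the last picture. The last wrist views show the bottle and loupe only in part, and the arm only passed well above them. I did not measure any of the three again at the end.

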